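# Fit the spindle and keeper of a label-roll holder

### The job

Set up the label-roll holder for use: feed the steel spindle down through the core of the label roll, feel lightly over the bearing plate for its hidden bore, and push the spindle fully home without forcing it. Then drop the keeper over the spindle so that it lies flat on the roll, and let go, leaving the other things where they are.

Things in the scene. Friction and masses are not known exactly. Their poses are not given: they have to be found in the camera images.
- base: Fixed weighted base of the roll holder: black disc 120 mm wide, 36 mm high, on the 5 mm thick desk mat. Origin: centre of its underside. A low tongue reaches to x = -96 mm and carries a steel label bar 29 mm high. A round well 36 mm wide lies on its axis, with a collar (41 mm outside, top at z = 42 mm) that keeps the roll in place.
- well_floor (a point): Centre of the well's floor, on the base's axis at z = 30 mm: the flat, oiled, slippery dark steel bearing plate filling the well. It floats sideways (40 N to shift it), so its round blind bore is anywhere within 8.5 mm of this point, out of sight down the roll's core. Bore: 13.3 mm wide, mouth chamfered 0.5 mm, 23 mm deep (bottom at z = 7 mm).
- roll: Loose roll of white paper labels standing on the base round the collar: 92 mm outside diameter, 58 mm high, core opening 45 mm, 0.35 kg. Origin: centre of its underside (36 mm above the base's underside).
- spindle: Steel spindle, 140 mm long, 0.12 kg: round, 12 mm thick, foot chamfered 1 mm; its top 40 mm squared to 9 x 9 mm for holding, flats facing its x and y axes; stands upright in an end hole of the wooden pen block, flats square to the block, foot 10 mm above the desk. Origin: centre of its lower end (foot); z runs up along its axis.
- pen_block: Fixed dark wooden pen block, 110 x 50 x 46 mm, with three holes 14.5 mm wide and 36 mm deep in a row along its x axis at x = -36, 0 and +36 mm; the spindle stands in the one at x = -36 mm, the others are empty. Origin: centre of its underside, x along the row.
- keeper: Loose grey plastic keeper lying flat on the desk, hub up, 0.08 kg: a round flange 74 mm wide and 6 mm thick with a round hub 32 mm wide rising to z = 28 mm; an 18.4 mm hole runs straight through. Origin: centre of the underside of the flange, z up.
- mug: Striped mug, 90 mm high, at the back; a bystander. Origin: centre of its underside.
- tape: Roll of tape, 96 mm wide, 48 mm high; a bystander. Origin: centre of its underside.
- loupe: Hand loupe with a black handle, 87 mm long, 12 mm high, lying at the front; a bystander. Origin: centre of its underside.
Not all that is in view belongs to the job. There is more than one size of the base; the one meant has the size given above. Of the things shaped like the keeper, the grey one is meant.

How it is judged:
On the way:
1. the spindle stands fully home in the bore, through the roll (z of spindle in the frame of base below 0.01 m and horizontal distance between spindle and base below 0.012 m and angle between spindle's own z axis and vertical below 0.1 rad), for 0.2 s.
At the end, for the whole second after the job is handed in: The spindle stands in the bore, foot within 3 mm of its bottom, within 0.1 rad of upright; the keeper is on the spindle, flat (0.06 rad) on the roll (underside 55 to 62 mm above the roll's underside); the roll stands flat, within 6 mm of the base's axis; all at rest (all of step 1 and z of keeper in the frame of roll between 0.055 and 0.062 m and horizontal distance between keeper and spindle below 0.012 m and angle between keeper's own z axis and vertical below 0.06 rad and angle between roll's own z axis and vertical below 0.05 rad and horizontal distance between roll and base below 0.006 m and linear speed of each of keeper, spindle below 0.02 m/s); the robot touches nothing.
It fails at once if the spindle is forced: pressed against the holder with more than 35 N (contact force between spindle and base above 35 N).
It fails at once if the spindle is shoved against the roll with more than 15 N (contact force between spindle and roll above 15 N).
It fails at once if the roll is lifted or knocked off its collar (distance of roll from where it was at the start of the episode above 0.012 m).
It fails at once if the mug, tape or loupe is knocked away (distance of any of mug, tape, loupe from where it was at the start of the episode above 0.02 m).
It also fails if it takes over 72 s, if anything falls off the work surface, if the arm or the gripper's body presses on something with over 40 N, if the wrist force passes 120 N, or if a joint passes its speed limit or range.

### The arm

A 6-joint arm with a two-finger parallel gripper is mounted at the origin on a cart in front of the work surface, level with it; the furniture and walls round the work are solid. World frame = base frame: x ahead of the robot, y to its left, z up, the work surface at z = 0. Lengths are in m, angles in rad, forces in N, time in s.
With the tool pointing down it reaches from about 0.275 to 0.75 m from the base axis. Payload 10.2 kg.
Tool frame: the origin (TCP) lies on the centre line of the jaws, within the pads' length; the fingertips stand 25 mm ahead of it and the grasp point (between the pads) lies 6 mm ahead of it; z points along the fingers, y is the line along which they close (so a half turn about z gives the same grasp; the last joint's range is limited). The gripper opens to 85 mm and grips with 20 to 120 N. Pads are 22 mm wide; open, the fingers measure 114 mm over their backs; the gripper's body (76 mm by 85 mm) begins 54 mm behind the grasp point. The pads swing forward as they close: fully open they stand 13 mm farther back than shut.
Start: joints at [-1.494, 0.313, 1.498, -0, 1.331, -0.223], TCP at [0.155, -0.502, 0.256] pointing down, gripper open.
Joint ranges: [-2.94, 2.94], [-0.97, 2.17], [0.19, 2.56], [-1.23, 4.37], [0.02, 3.11], [-2.88, 2.88]. Speed limits (rad/s): [2.39, 2.39, 3.01, 3.14, 3.14, 3.14].

### API

Orientations are given as [roll, pitch, yaw] about the fixed x, y, z axes, in that order (R = Rz(yaw) Ry(pitch) Rx(roll)).
In Python, from workcell import manip gives the robot as it stands.
- The arm moves only by the tool send_rows, never from a script. Its argument "steps" is text: rows parted by semicolons, each of 7 numbers parted by spaces: the shift along the tool's x, y, z in mm, then the turn, a rotation vector about the tool's x, y, z in degrees, then the finger opening in mm, from 0 to 85.4. In form: dx dy dz ax ay az grip; .... A call has 1 to 20 rows; each row shifts and turns the commanded pose from where the row before left it, along the tool's axes as they then stand; what a row does not reach is not made up. A row lasts 1/12 s, in which the tool goes at most 41.7 mm and 7.16 degrees, less where a joint would pass 70% of its speed; a pose out of reach is approached as far as the arm can. A call with a gripper value outside its range is refused whole. The fingers move at their own pace and stop on an object; the grip force is fixed at half the most. Time passes only in rows, so rows that do not move let the fingers close. It gives the time, the measured TCP pose, the force, the opening and the grip force at its end, in the units of the state.
- manip.read_state(): the state, without advancing time (a new reading comes with each control period).
- manip.read_camera(name): name is "scene" or "top" or "wrist"; returns a dict with "img" (400x640x3 uint8, blue, green, red), "vertical_fov" (degrees; the focal length in pixels is half the picture's height over the tangent of half this angle, whatever the lens; pixels are square), "cx", "cy" (the principal point, pixels), "extrinsics" (4x4, takes a point from camera to world coordinates). Camera axes: x right, y down, z forward; pixel columns grow to the right and rows downward; lengths in m; the calibration is good to about 2 mm. A picture is of the moment at which its call begins. There is no depth.
- manip.finish_job(): hands the job in; it is judged then, once.
The state is a dict: "time": time; "joint_positions": joint angles; "joint_velocities": joint speeds; "tau": joint torques, N m; "tcp_pos": TCP position; "ee_rot": TCP orientation; "wrist_force": force on the tool from outside, world axes, zero at the start; "wrist_torque": the same for the moment, N m; "grip_width": finger opening in m; "grasp_force": force on a finger pad.
Only numpy, scipy, OpenCV 4.12 (cv2) and the standard library are available. Lean on these libraries where they do the work, as an engineer would, in place of code of your own. Each camera call takes 0.05 s, during which the arm holds its last target. There are 200 camera calls.

## Working session

There is one attempt and no reset: what is moved stays moved. The work goes in short steps, Python scripts to look and compute and a tool call to move; the robot and the scene stay as the last step left them, time stands still between calls to the robot, and variables do not carry over. Pictures are saved under pics/ and viewed, at most 10 in all, crops included, and the job is handed in when it is done.

Besides the shell and the picture viewer there is one more tool, called as name(argument=value, ...), one argument or row to a line, values as JSON. send_rows: Moves the arm, as the interface text tells. Its arguments: {"type":"object","properties":{"steps":{"type":"string"}},"required":["steps"]}

```bash
mkdir -p pics; cat > h.py <<'E'
import numpy as np, cv2
from workcell import manip
def cam(n,f=None):
    c=manip.read_camera(n)
    if f: cv2.imwrite('pics/'+f+'.png',c['img'])
    return c
def ray(c,u,v,z):
    f=c['img'].shape[0]/2/np.tan(np.radians(c['vertical_fov'])/2)
    T=np.array(c['extrinsics']); d=T[:3,:3]@np.array([(u-c['cx'])/f,(v-c['cy'])/f,1]); o=T[:3,3]
    return o+d*(z-o[2])/d[2]
def proj(c,p):
    f=c['img'].shape[0]/2/np.tan(np.radians(c['vertical_fov'])/2)
    T=np.array(c['extrinsics']); q=T[:3,:3].T@(np.array(p)-T[:3,3])
    return f*q[0]/q[2]+c['cx'],f*q[1]/q[2]+c['cy']
E
python3 - <<'E'
from h import *
for n in('scene','top'):
    c=cam(n,n+'0'); print(n,c['vertical_fov'],c['cx'],c['cy'],np.round(c['extrinsics'],3).tolist())
s=manip.read_state(); print(s)
E
```

```text
scene 46.04463376940137 317.3637582117604 196.37895602678867 [[-0.596, -0.336, 0.73, -0.163], [-0.803, 0.263, -0.535, 0.693], [-0.012, -0.905, -0.426, 0.464], [0.0, 0.0, 0.0, 1.0]]
top 57.62806533428165 324.84806173533923 205.163770270461 [[-0.006, -0.981, 0.195, 0.356], [-1.0, 0.009, 0.017, 0.175], [-0.018, -0.195, -0.981, 0.883], [0.0, 0.0, 0.0, 1.0]]
{'time': 0.1, 'joint_positions': array([-1.49437607e+00,  3.13411798e-01,  1.49835460e+00,  3.47050628e-06,
        1.33104070e+00, -2.23405765e-01]), 'joint_velocities': array([ 0.00011004, -0.00085033, -0.00125098, -0.00103092,  0.00020952,
        0.00133566]), 'tau': array([ 2.70851619e-03, -4.12897539e+01, -2.60139531e+01, -2.14798861e-04,
        3.04343237e-03, -1.02658841e-06]), 'tcp_pos': array([ 0.15503087, -0.50137102,  0.25578566]), 'ee_rot': array([-3.14040914e+00, -2.72348349e-04,  2.99825040e-01]), 'wrist_force': array([ 0.1703339 , -0.38164021, -0.75003042]), 'wrist_torque': array([-0.02647971,  0.02287601,  0.04752069]), 'grasp_force': 0.0, 'grip_width': 0.08527178568110681}
```

View pics/top0.png

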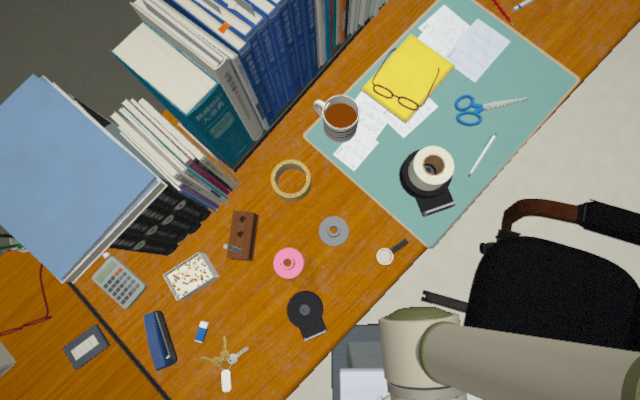

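View pics/scene0.png

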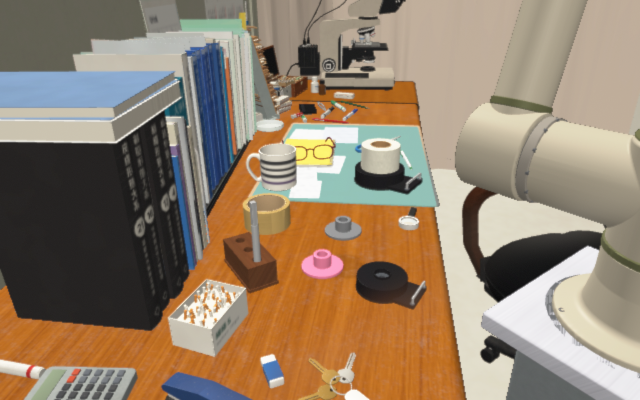

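The top view shows the roll on its base at (432,167), the grey keeper at (334,231), the spindle and pen block at (240,236), the tape at (290,180), the mug at (338,115) and the loupe at (390,252). The pink keeper and the bare base at (305,310) are distractors. Next I zoom in to get precise pixels.

```bash
python3 - <<'E'
from h import *
i=cv2.imread('pics/top0.png')
def crop(x,y,w,h,s): 
    o=cv2.resize(i[y:y+h,x:x+w],None,fx=s,fy=s,interpolation=cv2.INTER_CUBIC)
    for k in range(0,w,10): cv2.putText(o,str(x+k),(k*s,8),0,.3,(0,255,255),1); cv2.line(o,(k*s,0),(k*s,4),(0,255,255),1)
    for k in range(0,h,10): cv2.putText(o,str(y+k),(0,k*s+3),0,.3,(0,255,255),1)
    return o
a=crop(395,140,65,80,6);b=crop(215,200,50,65,6); k=crop(310,205,50,65,6)
H=480; pad=lambda o:cv2.copyMakeBorder(o,0,H-o.shape[0],0,0,0)
o=np.hstack([pad(a),pad(b)])
cv2.imwrite('pics/crop.png',o); print(o.shape)
c=cam('top')
# keeper: grey flange outline
hsv=cv2.cvtColor(i,cv2.COLOR_BGR2HSV)
def blob(m,x0,y0,x1,y1):
    z=np.zeros_like(m); z[y0:y1,x0:x1]=m[y0:y1,x0:x1]
    cs,_=cv2.findContours(z,0,cv2.CHAIN_APPROX_NONE); q=max(cs,key=cv2.contourArea); return q
m=((hsv[...,1]<70)*255).astype(np.uint8)
q=blob(m,310,208,360,252); e=cv2.fitEllipse(q); print('keeper',e, ray(c,*e[0],.006))
f=[ray(c,*p[0],.006)[:2] for p in q]; (cc,r)=cv2.minEnclosingCircle(np.float32(f)); print(cc,r)
m=((hsv[...,1]<60)&(hsv[...,2]>150)).astype(np.uint8)*255
q=blob(m,400,140,465,200); f=[ray(c,*p[0],.099)[:2] for p in q]; print('roll',cv2.minEnclosingCircle(np.float32(f)),cv2.fitEllipse(q))
E
```

```text
(480, 690, 3)
keeper ((333.25750732421875, 230.91090393066406), (28.69822120666504, 29.120664596557617), 97.2483139038086) [0.46679143 0.1702614  0.006     ]
(0.46728456020355225, 0.1703636646270752) 0.03650110214948654
roll ((0.6101061701774597, -0.055094294250011444), 0.08735939115285873) ((437.3653869628906, 160.4429473876953), (47.862823486328125, 70.53773498535156), 103.83126068115234)
```

View pics/crop.png

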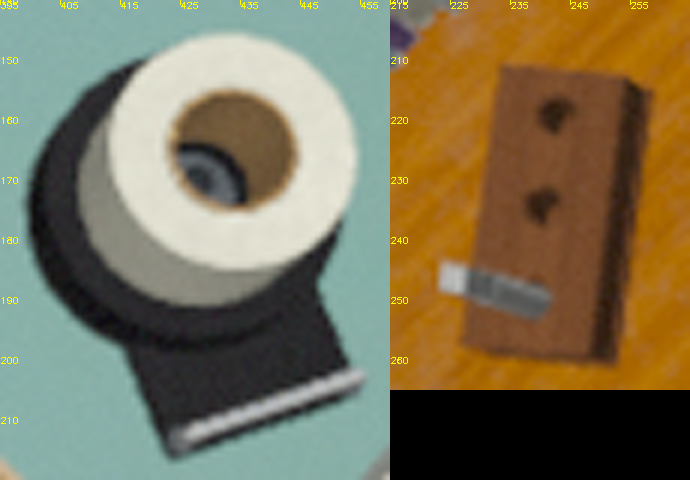

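```bash
python3 - <<'E'
from h import *
c=cam('top')
pr=lambda n,u,v,z:print(n,np.round(ray(c,u,v,z),4))
pr('roll top',433.7,165.2,.099); pr('L',413,165,.099);pr('R',454.5,165,.099)
pr('wellspot',429.2,169.7,.035)
pr('barL',424.5,213,.034);pr('barR',455,203,.034)
pr('spt',225.5,246.3,.15)
for u,v in((233.3,211.2),(254.3,212.8),(248.7,260),(227,257.8),(242.8,218.7),(240,234.5)): pr('blk',u,v,.046)
pr('mug',338,110,.09);pr('tape',290,179,.048);pr('loupe',385,257,.012);pr('loupe',406,241,.012)
print(proj(c,(*ray(c,433.7,165.2,.099)[:2],.005)))
E
```

```text
roll top [ 0.6008 -0.0551  0.099 ]
L [ 0.6018 -0.0091  0.099 ]
R [ 0.6007 -0.1013  0.099 ]
wellspot [ 0.6096 -0.0624  0.035 ]
barL [ 0.5039 -0.0451  0.034 ]
barR [ 0.5273 -0.1184  0.034 ]
spt [0.4191 0.389  0.15  ]
blk [0.5102 0.4048 0.046 ]
blk [0.506  0.3552 0.046 ]
blk [0.3964 0.3645 0.046 ]
blk [0.4018 0.4146 0.046 ]
blk [0.4922 0.3817 0.046 ]
blk [0.4551 0.3868 0.046 ]
mug [0.741  0.1567 0.09  ]
tape [0.5865 0.2721 0.048 ]
loupe [0.4029 0.0485 0.012 ]
loupe [ 0.4404 -0.0029  0.012 ]
(np.float64(423.30498493434914), np.float64(176.64983043045817))
```

Each measurement agrees with the given sizes: roll diameter 92 mm, block 109 x 50 mm, keeper radius 36.5 mm and hole spacing 37 mm. I turn the tool to yaw 85° and go above the spindle at (0.419, 0.389).

send_rows(
  steps="0 0 0 0 0 -6.8 60;0 0 0 0 0 -6.8 60;0 0 0 0 0 -6.8 60;0 0 0 0 0 -6.8 60;0 0 0 0 0 -6.8 60;0 0 0 0 0 -6.8 60;0 0 0 0 0 -6.8 60;0 0 0 0 0 -6.8 60;0 0 0 0 0 -6.8 60;0 0 0 0 0 -6.8 60;34 18 0 0 0 0 60;34 18 0 0 0 0 60;34 18 0 0 0 0 60;34 18 0 0 0 0 60;34 18 0 0 0 0 60;34 18 0 0 0 0 60;34 18 0 0 0 0 60;34 18 0 0 0 0 60;34 18 0 0 0 0 60;34 18 0 0 0 0 60",
)

```text
time: 1.87
tcp_pos: [0.3635, -0.1761, 0.2564]
ee_rot: [3.141, 0.0, 1.486]
wrist_force: [-0.4, -0.2, -0.2]
grip_width: 0.0601
grasp_force: 0.0
```

send_rows(
  steps="34 18 0 0 0 0 60;34 18 0 0 0 0 60;34 18 0 0 0 0 60;34 18 0 0 0 0 60;36 -6 0 0 0 0 60;36 -6 0 0 0 0 60;36 -6 0 0 0 0 60;36 -6 0 0 0 0 60;36 -6 0 0 0 0 60;36 -6 0 0 0 0 60;36 -6 0 0 0 0 60;36 -6 0 0 0 0 60;36 -6 0 0 0 0 60;36 -6 0 0 0 0 60;36 -6 0 0 0 0 60;36 -6 0 0 0 0 60;0 0 0 0 0 0 60;0 0 0 0 0 0 60",
)

```text
time: 3.37
tcp_pos: [0.4101, 0.3892, 0.2556]
ee_rot: [-3.141, 0.001, 1.489]
wrist_force: [-0.3, -1.1, -0.2]
grip_width: 0.0601
grasp_force: 0.0
```

```bash
python3 - <<'E'
from h import *
c=cam('wrist','w1'); s=manip.read_state(); print(s['time'],s['tcp_pos'],s['ee_rot'],s['wrist_force'])
print(np.round(c['extrinsics'],3).tolist(),c['vertical_fov'])
for z in (.15,.11,.046): print(proj(c,(.419,.389,z)))
E
```

```text
3.4167 [0.41046293 0.38812379 0.25579478] [-3.14090542e+00  8.13415329e-04  1.48763209e+00] [-0.51659641  0.32392452  0.29991606]
[[0.997, -0.077, -0.026, 0.417], [-0.081, -0.953, -0.292, 0.464], [-0.002, 0.293, -0.956, 0.373], [0.0, 0.0, 0.0, 1.0]] 69.05370778793336
(np.float64(333.4761841378708), np.float64(206.18000179156667))
(np.float64(332.0882028111545), np.float64(192.72920527443227))
(np.float64(330.5272901581439), np.float64(177.60254753593335))
```

View pics/w1.png

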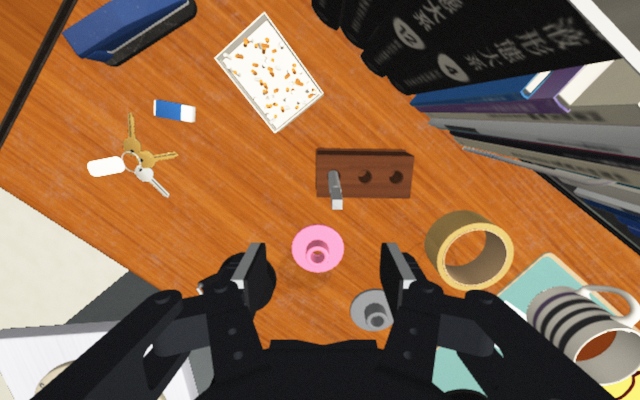

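The wrist view shows the spindle top at (337,205) against a predicted (333,206), and the block lies square to the tool. I shift about 10 mm in x, go down and close.

send_rows(
  steps="1 5 0 0 0 0 50;1 5 0 0 0 0 50;0 0 20 0 0 0 50;0 0 20 0 0 0 50;0 0 20 0 0 0 50;0 0 20 0 0 0 50;0 0 20 0 0 0 50;0 0 9 0 0 0 50;0 0 8 0 0 0 50;0 0 0 0 0 0 20;0 0 0 0 0 0 20;0 0 0 0 0 0 14;0 0 0 0 0 0 11;0 0 0 0 0 0 5;0 0 0 0 0 0 5;0 0 0 0 0 0 5;0 0 0 0 0 0 5",
)

```text
time: 4.83
tcp_pos: [0.4212, 0.3895, 0.1403]
ee_rot: [3.14, -0.001, 1.487]
wrist_force: [-0.6, -0.3, 5.4]
grip_width: 0.008
grasp_force: 58.5
```

```bash
python3 - <<'E'
from h import *
c=cam('wrist','w2'); s=manip.read_state(); print(s['time'],s['tcp_pos'],s['ee_rot'],s['wrist_force'],s['wrist_torque'],s['grip_width'],s['grasp_force'])
p=s['tcp_pos']
for z in (.15,.11,.046): print(proj(c,(p[0],p[1],z)),proj(c,(p[0],p[1]+.005,z)))
E
```

```text
4.8833 [0.42122835 0.38948413 0.14035163] [ 3.14009056e+00 -1.09643564e-03  1.48670514e+00] [-0.38823739 -0.23516457  5.98789774] [-0.06896411  0.16666704 -0.03266079] 0.008284508899474404 58.534764647483826
(np.float64(321.6143486084812), np.float64(291.90808935258497)) (np.float64(320.6201636208401), np.float64(281.7987892519852))
(np.float64(321.9026660235808), np.float64(249.45996241485662)) (np.float64(321.1458809925193), np.float64(241.35843908133285))
(np.float64(322.15970696001347), np.float64(211.61657964827788)) (np.float64(321.6121492931527), np.float64(205.49115683638985))
```

View pics/w2.png

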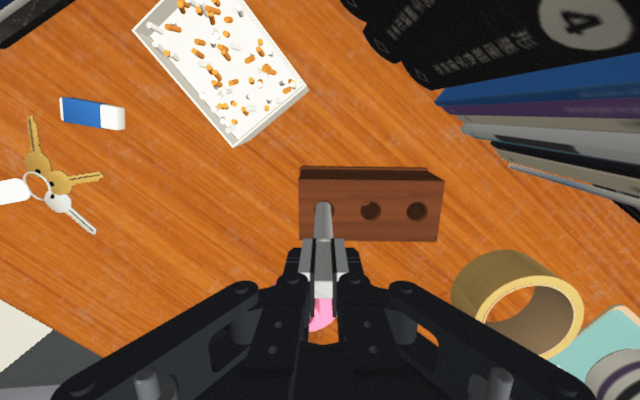

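The spindle is held on its flats (opening 8.3 mm, 58 N, foot about 130 mm below the TCP). I lift it and carry it so that the wrist camera looks straight down the core.

send_rows(
  steps="0 0 -8 0 0 0 5;0 0 -16 0 0 0 5;0 0 -25 0 0 0 5;0 0 -30 0 0 0 5;0 0 -35 0 0 0 5;0 0 -36 0 0 0 5;-14 6 0 0 0 0 5;-28 12 0 0 0 0 5;-28 12 0 0 0 0 5;-28 12 0 0 0 0 5;-28 12 0 0 0 0 5;-28 12 0 0 0 0 5;-28 12 0 0 0 0 5;-28 12 0 0 0 0 5",
)

```text
time: 6.05
tcp_pos: [0.4929, 0.1709, 0.2897]
ee_rot: [-3.142, 0.0, 1.487]
wrist_force: [0.9, -0.4, 0.1]
grip_width: 0.008
grasp_force: 58.7
```

send_rows(
  steps="-28 12 0 0 0 0 5;-28 12 0 0 0 0 5;-28 12 0 0 0 0 5;-28 12 0 0 0 0 5;-28 12 0 0 0 0 5;-28 12 0 0 0 0 5;-28 12 0 0 0 0 5;-28 12 0 0 0 0 5;-28 12 0 0 0 0 5;-28 12 0 0 0 0 5;-14 6 0 0 0 0 5;0 0 0 0 0 0 5;0 0 0 0 0 0 5;0 0 0 0 0 0 5",
)

```text
time: 7.22
tcp_pos: [0.5935, -0.1303, 0.2895]
ee_rot: [-3.141, -0.0, 1.487]
wrist_force: [-0.9, 0.7, -1.5]
grip_width: 0.0078
grasp_force: 58.6
```

```bash
python3 - <<'E'
from h import *
c=cam('wrist','w3'); s=manip.read_state(); print(s['time'],s['tcp_pos'],s['ee_rot'],s['wrist_force'],s['grip_width'])
T=np.array(c['extrinsics']);print(T[:3,3])
P=proj(c,(.6008,-.0551,.099)); print(P,proj(c,(.6008,-.0551,.035)))
u,v=int(P[0]),int(P[1]); r=50
y0,x0=max(v-r,0),u-r
o=c['img'][y0:v+r,x0:x0+2*r]; a=cv2.resize(o,None,fx=4,fy=4,interpolation=cv2.INTER_CUBIC)
b=np.clip(a.astype(float)*3,0,255).astype(np.uint8)
cv2.imwrite('pics/w3c.png',np.hstack([a,b])); print(x0,y0)
E
```

```text
7.2667 [ 0.59355229 -0.13005405  0.28960911] [ 3.14154733e+00 -2.25185747e-04  1.48774511e+00] [-0.35449584 -0.05753706 -1.43379564] 0.007646705031337737
[ 0.60044228 -0.05582105  0.40722505]
(np.float64(323.6694882003076), np.float64(109.5697801168422)) (np.float64(323.619046047299), np.float64(109.70258342953963))
273 59
```

View pics/w3c.png

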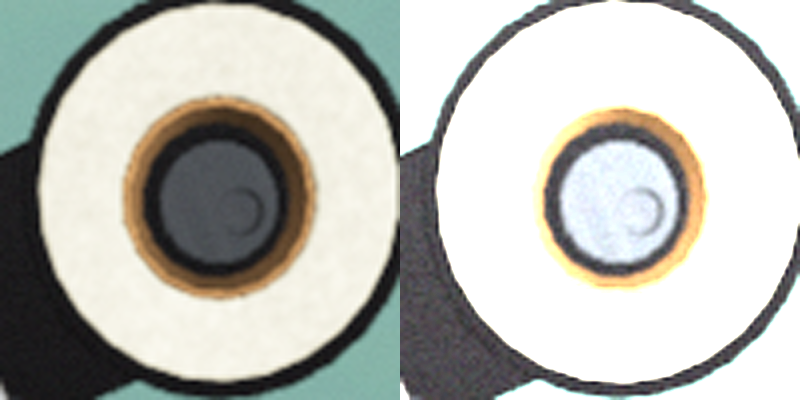

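From straight above, the core shows the well floor at crop (220,201). On it is a faint ring about 13 mm wide at crop (240,210), which must be the bore. I work out its position.

```bash
python3 - <<'E'
from h import *
c=cam('wrist'); s=manip.read_state(); p=s['tcp_pos']
px=lambda a,b:(273+(a+.5)/4-.5,59+(b+.5)/4-.5)
B=ray(c,*px(240,210.5),.035); W=ray(c,*px(220,201),.035); R=ray(c,*px(220,190),.099)
print('bore',B,'well',W,'roll',R,B-W)
i=cv2.imread('pics/w3.png')
# bore diameter check
print(ray(c,*px(217,210),.035)-ray(c,*px(263,210),.035), ray(c,*px(160,201),.035)-ray(c,*px(281,201),.035))
# where is spindle foot expected / visible
print('foot proj',proj(c,(p[0],p[1],p[2]-.1303)),proj(c,(p[0],p[1],p[2]-.03)))
u,v=proj(c,(p[0],p[1],p[2]-.1303)); u,v=int(u),int(v)
a=c['img'][v-40:v+60,u-50:u+50]; cv2.imwrite('pics/foot.png',cv2.resize(a,None,fx=5,fy=5)); print(u-50,v-40)
y=s['ee_rot'][2]; tx=np.array([np.cos(y),np.sin(y)]);ty=np.array([np.sin(y),-np.cos(y)])
d=(B-p)[:2]; print('mm tool',d@tx*1e3,d@ty*1e3)
E
```

```text
bore [ 0.61170993 -0.05762719  0.035     ] well [ 0.60581632 -0.05434944  0.035     ] roll [ 0.60509229 -0.05191302  0.099     ] [ 0.0058936  -0.00327775  0.        ]
[-0.01405006  0.00116065  0.        ] [-0.03687936  0.00304684  0.        ]
foot proj (np.float64(322.49817556510715), np.float64(198.0317336076268)) (np.float64(322.0274882858834), np.float64(249.6475193023816))
272 158
mm tool 73.64696035458788 12.08757632308897
```

View pics/foot.png

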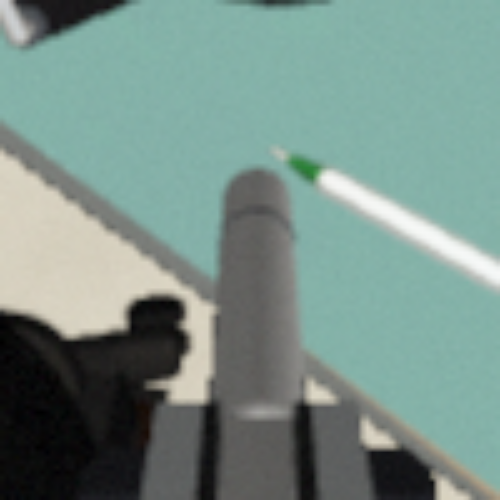

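The bore is at (0.6117, -0.0576), 6.7 mm off the axis, and the ring measures 14 mm, as it should. The foot picture puts the foot about 0.8 mm in +tool-y from the jaw line. I go over the bore and down to 15 mm above the plate.

send_rows(
  steps="10 2 0 0 0 0 5;20 3 0 0 0 0 5;20 3 0 0 0 0 5;16 2 0 0 0 0 5;7.6 1.3 0 0 0 0 5;0 0 0 0 0 0 5;0 0 10 0 0 0 5;0 0 20 0 0 0 5;0 0 20 0 0 0 5;0 0 20 0 0 0 5;0 0 20 0 0 0 5;0 0 12 0 0 0 5;0 0 6 0 0 0 5;0 0 0 0 0 0 5;0 0 0 0 0 0 5",
)

```text
time: 8.57
tcp_pos: [0.6112, -0.0593, 0.1816]
ee_rot: [3.141, 0.0, 1.486]
wrist_force: [1.1, -0.3, -0.9]
grip_width: 0.0082
grasp_force: 58.7
```

send_rows(
  steps="0 0 3 0 0 0 5;0 0 3 0 0 0 5;0 0 2 0 0 0 5;0 0 2 0 0 0 5;0 0 2 0 0 0 5;0 0 1 0 0 0 5;0 0 1 0 0 0 5;0 0 0 0 0 0 5",
)

```text
time: 9.23
tcp_pos: [0.6111, -0.0587, 0.1671]
ee_rot: [-3.141, -0.0, 1.487]
wrist_force: [-0.8, 0.2, -0.3]
grip_width: 0.0075
grasp_force: 58.7
```

send_rows(
  steps="1.2 0 0 0 0 0 5;0 0 1 0 0 0 5;0 0 1 0 0 0 5;0 0 1 0 0 0 5;0 0 0 0 0 0 5",
)

```text
time: 9.65
tcp_pos: [0.6113, -0.0577, 0.1642]
ee_rot: [3.142, 0.0, 1.487]
wrist_force: [-0.2, -0.9, -1.2]
grip_width: 0.0078
grasp_force: 58.7
```

send_rows(
  steps="0 0 1 0 0 0 5;0 0 1 0 0 0 5;0 0 0 0 0 0 5",
)

```text
time: 9.9
tcp_pos: [0.6113, -0.0578, 0.1621]
ee_rot: [-3.142, 0.0, 1.487]
wrist_force: [0.0, -1.6, -1.5]
grip_width: 0.008
grasp_force: 58.7
```

send_rows(
  steps="0 0 1 0 0 0 5;0 0 1 0 0 0 5;0 0 1 0 0 0 5;0 0 0 0 0 0 5",
)

```text
time: 10.23
tcp_pos: [0.6113, -0.0577, 0.1591]
ee_rot: [3.142, 0.0, 1.487]
wrist_force: [0.9, -1.5, -1.8]
grip_width: 0.0082
grasp_force: 58.7
```

There is no resistance 6 mm below the plate surface, so the foot is in the bore. I go on down gently.

send_rows(
  steps="0 0 1.5 0 0 0 5;0 0 1.5 0 0 0 5;0 0 1.5 0 0 0 5;0 0 1.5 0 0 0 5;0 0 1 0 0 0 5;0 0 0 0 0 0 5",
)

```text
time: 10.73
tcp_pos: [0.6113, -0.0576, 0.152]
ee_rot: [-3.141, 0.0, 1.487]
wrist_force: [1.2, -2.3, -1.8]
grip_width: 0.0079
grasp_force: 58.5
```

send_rows(
  steps="0 0 1.5 0 0 0 5;0 0 1.5 0 0 0 5;0 0 1 0 0 0 5;0 0 1 0 0 0 5;0 0 1 0 0 0 5;0 0 0 0 0 0 5",
)

```text
time: 11.23
tcp_pos: [0.6113, -0.0576, 0.1461]
ee_rot: [-3.142, 0.0, 1.487]
wrist_force: [1.1, -2.6, -2.1]
grip_width: 0.0082
grasp_force: 58.6
```

send_rows(
  steps="0 0 1 0 0 0 5;0 0 1 0 0 0 5;0 0 0.5 0 0 0 5;0 0 0 0 0 0 5",
)

```text
time: 11.57
tcp_pos: [0.6113, -0.0576, 0.1437]
ee_rot: [-3.142, 0.0, 1.487]
wrist_force: [0.4, -3.1, -1.0]
grip_width: 0.008
grasp_force: 58.7
```

send_rows(
  steps="0 0 0.5 0 0 0 5;0 0 0.5 0 0 0 5;0 0 0 0 0 0 5",
)

```text
time: 11.82
tcp_pos: [0.6113, -0.0576, 0.1428]
ee_rot: [3.141, 0.0, 1.487]
wrist_force: [1.2, -2.9, -0.6]
grip_width: 0.008
grasp_force: 58.7
```

send_rows(
  steps="0 0 0.5 0 0 0 5;0 0 0.5 0 0 0 5;0 0 0 0 0 0 5",
)

```text
time: 12.07
tcp_pos: [0.6114, -0.0576, 0.142]
ee_rot: [3.141, 0.0, 1.487]
wrist_force: [0.7, -3.1, 1.7]
grip_width: 0.0081
grasp_force: 59.1
```

send_rows(
  steps="0 0 0.4 0 0 0 5;0 0 0 0 0 0 5;0 0 0 0 0 0 5",
)

```text
time: 12.32
tcp_pos: [0.6114, -0.0576, 0.142]
ee_rot: [3.141, 0.0, 1.487]
wrist_force: [-0.6, -2.8, 5.4]
grip_width: 0.0082
grasp_force: 59.6
```

The spindle touched bottom at TCP z 0.142 (expected 0.1423), with about 6 N. I release it, go up and move over the keeper.

send_rows(
  steps="0 0 -0.6 0 0 0 12;0 0 0 0 0 0 20;0 0 0 0 0 0 40;0 0 0 0 0 0 50;0 0 0 0 0 0 50;0 0 -20 0 0 0 50;0 0 -30 0 0 0 50;0 0 -30 0 0 0 60;0 0 -30 0 0 0 60;27 -20 0 0 0 0 60;27 -20 0 0 0 0 60;27 -20 0 0 0 0 60;27 -20 0 0 0 0 60;27 -20 0 0 0 0 60;27 -20 0 0 0 0 60;27 -20 0 0 0 0 60;27 -20 0 0 0 0 60;0 0 0 0 0 0 60;0 0 0 0 0 0 60;0 0 0 0 0 0 60",
)

```text
time: 13.98
tcp_pos: [0.4703, 0.1708, 0.252]
ee_rot: [3.141, 0.0, 1.487]
wrist_force: [0.4, 0.3, 0.1]
grip_width: 0.0601
grasp_force: 0.0
```

```bash
python3 - <<'E'
from h import *
c=cam('wrist','w4'); s=manip.read_state(); p=s['tcp_pos']; print(s['time'],p,s['ee_rot'])
i=c['img']; hsv=cv2.cvtColor(i,cv2.COLOR_BGR2HSV)
u,v=map(int,proj(c,(.4695,.172,.006))); print(u,v)
m=((hsv[...,1]<70)&(hsv[...,2]>60)).astype(np.uint8)*255
z=np.zeros_like(m); z[v-75:v+75,u-75:u+75]=m[v-75:v+75,u-75:u+75]
q=max(cv2.findContours(z,0,cv2.CHAIN_APPROX_NONE)[0],key=cv2.contourArea)
f=np.float32([ray(c,*w[0],.006)[:2] for w in q]); print(cv2.minEnclosingCircle(f),cv2.fitEllipse(f))
a=i[max(v-120,0):v+120,u-120:u+120].copy()
t=cam('top')['img'][130:230,385:485]
cv2.imwrite('pics/k.png',np.hstack([cv2.resize(a,(400,400*a.shape[0]//a.shape[1])),cv2.resize(t,(400,400*a.shape[0]//a.shape[1]))]));print(u-120,max(v-120,0),a.shape)
E
```

```text
14.0333 [0.4704868  0.17045677 0.2519512 ] [3.14150775e+00 9.93877296e-05 1.48578627e+00]
321 170
((0.4694899916648865, 0.1709020584821701), 0.03651915118098259) ((0.46943432092666626, 0.17100663483142853), (0.07113024592399597, 0.07148025184869766), 120.46472930908203)
201 50 (240, 240, 3)
```

View pics/k.png

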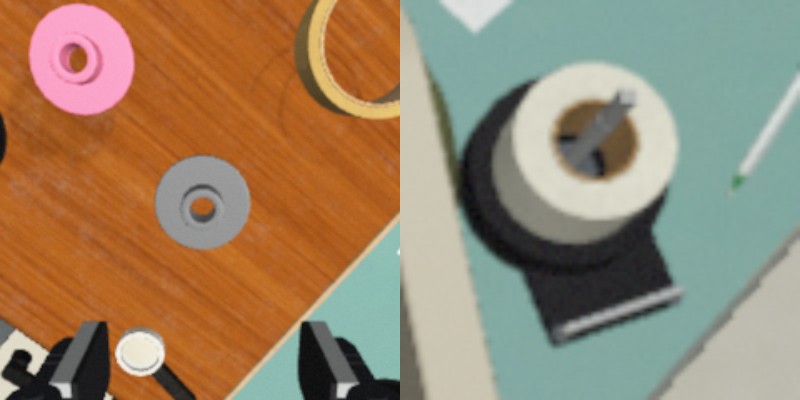

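The keeper is at (0.4694, 0.1710), within 1 mm of the TCP, and the spindle stands upright in the roll. I go down and grip the hub.

send_rows(
  steps="0.5 -1 20 0 0 0 60;0 0 35 0 0 0 60;0 0 40 0 0 0 60;0 0 40 0 0 0 55;0 0 35 0 0 0 50;0 0 25 0 0 0 50;0 0 15 0 0 0 50;0 0 8 0 0 0 50;0 0 0 0 0 0 40;0 0 0 0 0 0 36;0 0 0 0 0 0 33;0 0 0 0 0 0 28;0 0 0 0 0 0 28;0 0 0 0 0 0 28;0 0 0 0 0 0 28",
)

```text
time: 15.33
tcp_pos: [0.4699, 0.1716, 0.0355]
ee_rot: [3.139, -0.0, 1.487]
wrist_force: [-0.8, -1.7, 5.9]
grip_width: 0.0305
grasp_force: 59.8
```

The hub is gripped at TCP z 0.0355. I lift the keeper and carry it so that the camera looks down on the spindle top.

send_rows(
  steps="0 0 -10 0 0 0 28;0 0 -25 0 0 0 28;0 0 -38 0 0 0 28;0 0 -38 0 0 0 28;0 0 -38 0 0 0 28;0 0 -38 0 0 0 28;0 0 -25 0 0 0 28;0 0 -13 0 0 0 28;-26 14 0 0 0 0 28;-26 14 0 0 0 0 28;-26 14 0 0 0 0 28;-26 14 0 0 0 0 28;-26 14 0 0 0 0 28;-26 14 0 0 0 0 28;-26 14 0 0 0 0 28;-26 14 0 0 0 0 28;-26 14 0 0 0 0 28;-26 14 0 0 0 0 28;-30 18 0 0 0 0 28;0 0 0 0 0 0 28",
)

```text
time: 17.0
tcp_pos: [0.603, -0.1354, 0.2592]
ee_rot: [3.141, 0.001, 1.482]
wrist_force: [-0.5, -0.2, -1.5]
grip_width: 0.0302
grasp_force: 59.7
```

send_rows(
  steps="0 0 0 0 0 0 28;0 0 0 0 0 0 28",
)

```text
time: 17.17
tcp_pos: [0.6018, -0.13, 0.2596]
ee_rot: [3.141, -0.0, 1.487]
wrist_force: [-0.0, -0.0, -0.3]
grip_width: 0.0303
grasp_force: 59.7
```

```bash
python3 - <<'E'
from h import *
c=cam('wrist','w5'); s=manip.read_state(); p=s['tcp_pos']; print(s['time'],p,s['ee_rot'],s['grip_width'])
print(proj(c,(.6114,-.0576,.152)),proj(c,(.6114,-.0576,.099)))
u,v=map(int,proj(c,(.6114,-.0576,.152)))
a=c['img'][v-35:v+35,u-35:u+35]; a=cv2.resize(a,None,fx=6,fy=6,interpolation=cv2.INTER_CUBIC)
f=c['img'][v-35:330,u-120:u+120]; f=cv2.resize(f,None,fx=1.5,fy=1.5)
print(u-35,v-35,f.shape); H=max(420,f.shape[0]); P=lambda o:cv2.copyMakeBorder(o,0,H-o.shape[0],0,0,0)
cv2.imwrite('pics/w5c.png',np.hstack([P(a),P(f)]))
E
```

```text
17.2167 [ 0.60180603 -0.12964798  0.25969096] [ 3.14121600e+00 -1.20647898e-04  1.48741490e+00] 0.030054930971212025
(np.float64(327.0322822830032), np.float64(112.84319972111832)) (np.float64(326.3082340961432), np.float64(112.36095999108987))
292 77 (380, 360, 3)
```

View pics/w5c.png

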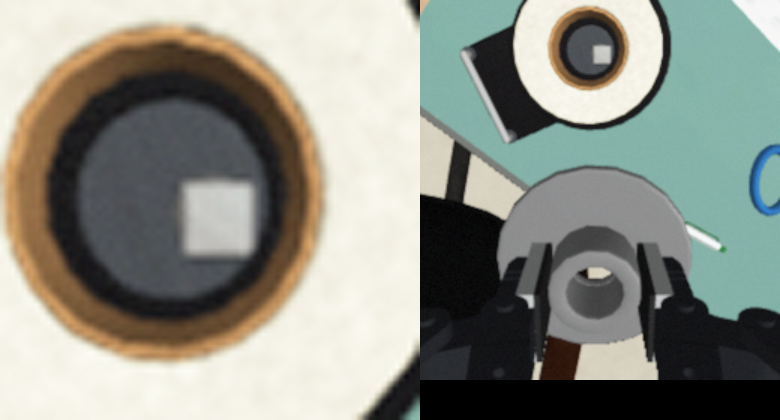

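The spindle stands upright with its top at crop (218,218), that is pixel (327.9,112.9), 1 px from where I predicted. The keeper's hub rim is centred at about (323.3,272.5). I compute both.

```bash
python3 - <<'E'
from h import *
c=cam('wrist'); s=manip.read_state(); p=s['tcp_pos']
i=c['img']; a=i[245:300,280:366]; cv2.imwrite('pics/hub.png',cv2.resize(a,None,fx=7,fy=7,interpolation=cv2.INTER_CUBIC))
zt=p[2]-.0355+.028
print('pred hub',proj(c,(p[0],p[1],zt)))
S=ray(c,327.9,112.9,.152); K=ray(c,323.3,272.5,zt)
y=s['ee_rot'][2]; tx=np.array([np.cos(y),np.sin(y)]);ty=np.array([np.sin(y),-np.cos(y)])
for n,q in(('tcp',p),('keep',K)):
    d=(S-q)[:2]; print(n,q,S,d@tx*1e3,d@ty*1e3)
E
```

```text
pred hub (np.float64(321.83976541433066), np.float64(270.61929258051254))
tcp [ 0.60185364 -0.12949193  0.25974239] [ 0.61200214 -0.05728162  0.152     ] 72.80310403076024 4.126606560243775
keep [ 0.60247688 -0.13058435  0.25224239] [ 0.61200214 -0.05728162  0.152     ] 73.84008662601747 3.414934120807068
```

View pics/hub.png

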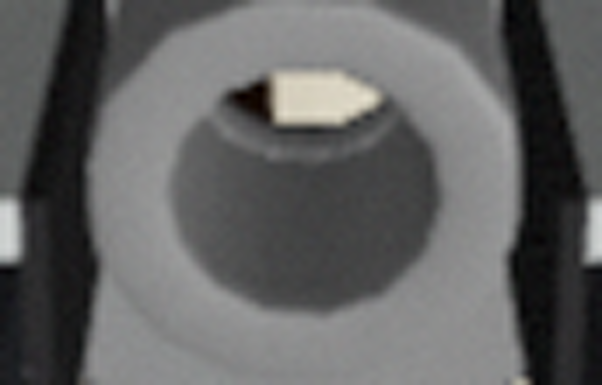

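send_rows(
  steps="8 0 0 0 0 0 28;20 1 0 0 0 0 28;20 1 0 0 0 0 28;16 1 0 0 0 0 28;9.5 0.6 0 0 0 0 28;0 0 20 0 0 0 28;0 0 20 0 0 0 28;0 0 15 0 0 0 28;0 0 5 0 0 0 28;0 0 0 0 0 0 28;0 0 0 0 0 0 28",
)

```text
time: 18.18
tcp_pos: [0.6121, -0.0575, 0.1999]
ee_rot: [3.141, 0.0, 1.487]
wrist_force: [-0.3, -0.3, -0.4]
grip_width: 0.0302
grasp_force: 59.7
```

send_rows(
  steps="0.8 -0.5 0 0 0 0 28;0 0 4 0 0 0 28;0 0 4 0 0 0 28;0 0 2 0 0 0 28;0 0 2 0 0 0 28;0 0 1.5 0 0 0 28;0 0 1.5 0 0 0 28;0 0 0 0 0 0 28",
)

```text
time: 18.85
tcp_pos: [0.6114, -0.0568, 0.1837]
ee_rot: [-3.141, -0.0, 1.487]
wrist_force: [-0.5, -0.2, -1.4]
grip_width: 0.0299
grasp_force: 59.7
```

```bash
python3 -c "
from h import *
s=manip.read_state(); print(s['tcp_pos'],s['wrist_force'],s['wrist_torque'])"
```

```text
[ 0.6113651  -0.05677652  0.18366965] [-0.48342444 -0.2380478  -1.36221553] [0.00576763 0.07170321 0.03560037]
```

The hole is over the spindle with no contact force. I go on down.

send_rows(
  steps="0 0 3 0 0 0 28;0 0 5 0 0 0 28;0 0 5 0 0 0 28;0 0 5 0 0 0 28;0 0 5 0 0 0 28;0 0 5 0 0 0 28;0 0 4 0 0 0 28;0 0 3 0 0 0 28;0 0 0 0 0 0 28",
)

```text
time: 19.6
tcp_pos: [0.6112, -0.0567, 0.1482]
ee_rot: [-3.14, -0.0, 1.487]
wrist_force: [-0.8, 0.5, -1.7]
grip_width: 0.0302
grasp_force: 59.7
```

send_rows(
  steps="0 0 3 0 0 0 28;0 0 3 0 0 0 28;0 0 2 0 0 0 28;0 0 2 0 0 0 28;0 0 1 0 0 0 28;0 0 0 0 0 0 28;0 0 0 0 0 0 28",
)

```text
time: 20.18
tcp_pos: [0.6115, -0.0568, 0.138]
ee_rot: [3.141, -0.0, 1.487]
wrist_force: [-0.5, 1.0, -1.1]
grip_width: 0.0302
grasp_force: 59.7
```

send_rows(
  steps="0 0 1 0 0 0 28;0 0 1 0 0 0 28;0 0 0.7 0 0 0 28;0 0 0.5 0 0 0 28;0 0 0 0 0 0 28;0 0 0 0 0 0 28",
)

```text
time: 20.68
tcp_pos: [0.6115, -0.0568, 0.1348]
ee_rot: [3.142, -0.0, 1.487]
wrist_force: [0.1, 0.2, -0.3]
grip_width: 0.0301
grasp_force: 59.7
```

send_rows(
  steps="0 0 0.5 0 0 0 28;0 0 0.3 0 0 0 28;0 0 0 0 0 0 28;0 0 0 0 0 0 28",
)

```text
time: 21.02
tcp_pos: [0.6115, -0.0568, 0.1342]
ee_rot: [3.141, 0.0, 1.487]
wrist_force: [-0.5, 0.1, 0.8]
grip_width: 0.0301
grasp_force: 60.0
```

The keeper is resting on the roll. I release and withdraw straight up.

send_rows(
  steps="0 0 0 0 0 0 33;0 0 0 0 0 0 38;0 0 0 0 0 0 45;0 0 0 0 0 0 50;0 0 0 0 0 0 50;0 0 0 0 0 0 50;0 0 -5 0 0 0 50;0 0 -15 0 0 0 50;0 0 -30 0 0 0 50;0 0 -30 0 0 0 50;0 0 -30 0 0 0 50;-25 0 -10 0 0 0 50;-25 0 0 0 0 0 50;-25 0 0 0 0 0 50;0 0 0 0 0 0 50;0 0 0 0 0 0 50",
)

```text
time: 22.35
tcp_pos: [0.605, -0.1324, 0.2542]
ee_rot: [3.142, -0.0, 1.485]
wrist_force: [-0.5, 0.8, 0.4]
grip_width: 0.0498
grasp_force: 0.0
```

```bash
python3 - <<'E'
from h import *
c=cam('wrist','w6'); s=manip.read_state(); print(s['time'],s['tcp_pos'],s['wrist_force'],s['grip_width'])
i=c['img']; hsv=cv2.cvtColor(i,cv2.COLOR_BGR2HSV)
u,v=map(int,proj(c,(.6115,-.0568,.105))); print(u,v)
# white roll outer, grey flange, bright spindle
R=85
sub=np.zeros(i.shape[:2],np.uint8); cv2.circle(sub,(u,v),60,255,-1)
w=((hsv[...,1]<50)&(hsv[...,2]>185)).astype(np.uint8)*255&sub
g=((hsv[...,1]<40)&(hsv[...,2]<175)&(hsv[...,2]>70)).astype(np.uint8)*255&sub
q=max(cv2.findContours(g,0,cv2.CHAIN_APPROX_NONE)[0],key=cv2.contourArea)
for z in(.105,): print('flange',cv2.minEnclosingCircle(np.float32([ray(c,*k[0],z)[:2] for k in q])))
q=max(cv2.findContours(w,0,cv2.CHAIN_APPROX_NONE)[0],key=cv2.contourArea)
print('roll',cv2.minEnclosingCircle(np.float32([ray(c,*k[0],.099)[:2] for k in q])))
cs=[k for k in cv2.findContours(w,1,cv2.CHAIN_APPROX_NONE)[0] if 20<cv2.contourArea(k)<600]
for k in cs: (x,y),r=cv2.minEnclosingCircle(k); print('small',x,y,r,ray(c,x,y,.152))
E
```

```text
22.4 [ 0.60509081 -0.13144559  0.25416189] [0.19360928 0.43782766 0.43972563] 0.05000860145484734
322 108
flange ((0.6127576231956482, -0.05886461213231087), 0.03765791654586792)
roll ((0.6045787930488586, -0.054609786719083786), 0.04560687765479088)
small 323.5 110.0 6.726912021636963 [ 0.61221511 -0.05777218  0.152     ]
```

The last look confirms the result: the flange shows a 37.7 mm radius at the expected height, so the keeper lies flat. The spindle is centred in it, and the roll is within about 2 mm of the base's axis.

```bash
python3 -c "
from workcell import manip; print(manip.finish_job())"
```

```text
the job is handed in; nothing more can be done
None
```

The spindle is fully home in the bore, the keeper measures as lying flat on the roll and is released, and the job was handed in at about 22 s; the simulator did not report a verdict.

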